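Ballasted pattern weight into the setting rest, heavy end low

TASK

The glue round the steel slug inside the long pattern weight is still setting, and nothing outside shows which end the slug is in. Lift the long weight by its swivelling tab, see which end sinks, and lay it midway along the trough of the sloping plywood rest, resting on both rubber strips with that heavy end at the low end, and let go. Set it down rather than dropping it, and leave the short weight where it is.

Things in the scene. Friction and masses are not known exactly. Their poses are not given: they have to be found in the camera images.
- long_weight: The longer of two white printed pattern weights, about 0.4 kg: closed casing 170 mm long, 44 wide, 30 high, with round ends that look alike, lying flat. A steel slug hidden in one end puts its centre of mass about 33 mm from the middle; which end must be found by lifting. Origin: centre of its underside; x axis along its length, z up. A grey tab stands up from the middle of its top.
- lift_tab (a point): Grip point in the long weight's grey tab, 26 mm above the casing's top. Tab: 12 mm thick (along the casing's y), 34 mm wide (along x), its top 42 mm above the casing. It swivels loosely about a pin along y, 34 mm below this point and 22 mm above the casing's underside, 20 degrees either way: held by the tab, the weight tips 20 degrees, heavy end down.
- trough: Fixed trough of the sloping plywood rest, open on top, with two black rubber strips across its floor, 60 mm below and 40 mm above its middle, that carry the weight. Origin: middle of the trough at the strips' top, 56 mm above the table; x axis along it UPHILL at 15 degrees, y across. 200 mm long, 60 mm between side walls 18 mm high; a stop 30 mm high closes the low end (-x), the high end is open.
- short_weight: The shorter pattern weight, same white casing and tab but only 110 mm long (44 mm wide, 30 mm high). Origin: centre of its underside; x along its length. To be left alone.
Not all that is in view belongs to the job. What is shaped like the long_weight but blue or yellow is not meant.

How it is judged:
By the outcome, as a careful person would: the job done as asked, in the order asked, and still so for the second after the job is handed in, with the robot touching nothing.
It also fails if it takes over 45 s, if anything falls off the work surface, if the arm or the gripper's body presses on something with over 40 N, if the wrist force passes 120 N, or if a joint passes its speed limit or range.

ROBOT

A 7-joint arm with a two-finger parallel gripper is mounted at the origin on the work surface. World frame = base frame: x ahead of the robot, y to its left, z up, the work surface at z = 0. Lengths are in m, angles in rad, forces in N, time in s.
With the tool pointing down it reaches from about 0.425 to 0.875 m from the base axis. Payload 8.4 kg.
Tool frame: the origin (TCP) lies midway between the tips of the shut fingers; the grasp point (between the pads) lies 19 mm behind it; z points along the fingers, x is the direction in which the jaws open and shut, and the axes are right-handed (so a half turn about z gives the same grasp; the last joint's range is limited). The gripper opens to 87 mm and grips with 3 to 60 N. Pads are 19 mm wide; open, the fingers measure 117 mm over their backs; the gripper's body (75 mm by 190 mm) begins 51 mm behind the grasp point.
Start: joints at [1.014, 0.333, 0.04, 1.465, -0.013, 1.343, -0.059], TCP at [0.287, -0.583, 0.223] pointing down, gripper open.
Joint ranges: [-2.58, 2.58], [-0.38, 2.09], [-1.3, 1.39], [0.25, 2.4], [-1.5, 4.64], [0.08, 2.09], [-2.65, 2.65]. Speed limits (rad/s): [2.22, 2.22, 2.79, 2.79, 3.14, 3.14, 3.14].

INTERFACE

Orientations are given as a unit quaternion [x, y, z, w].
In Python, from station import r, grab_frame, sign_off gives the robot as it stands. The module is installed in compiled form; this text tells all that it offers.
- The arm moves only by the tool drive_tool, never from a script. Its argument "commands" is a list of rows, each a list of 3 entries, a list of its own where there are three numbers: the opening in per cent of the stroke, from 0 (shut) to 100 (fully open), then the shift along the world's x, y, z in cm, then the turn, a rotation vector about the world's x, y, z in degrees. A call has 1 to 8 rows; each row shifts and turns the pose as measured when the row begins; what a row does not reach is not made up. A row lasts 1/12 s, in which the tool goes at most 41.7 mm and 7.16 degrees, less where a joint would pass 70% of its speed; a pose out of reach is approached as far as the arm can. A call with a gripper value outside its range is refused whole. The fingers move at their own pace and stop on an object; "squeeze" is the grip in N (left out, the last holds). Time passes only in rows, so rows that do not move let the fingers close. It gives the time, the measured TCP pose, the force and the opening at its end, in the units of the state.
- r.sense(): the state, without advancing time (a new reading comes with each control period).
- grab_frame(name): name is "scene" or "side" or "wrist"; returns a dict with "frame" (384x512x3 uint8, red, green, blue), "mtx" (3x3 intrinsics, pixels), "rvec" (rotation vector, rad) and "tvec" (3), from world to camera coordinates, as OpenCV has them. Camera axes: x right, y down, z forward; pixel columns grow to the right and rows downward; lengths in m; the calibration is good to about 2 mm. A picture is of the moment at which its call begins. There is no depth.
- sign_off(): hands the job in, once; it reports no verdict.
The state is a dict: "time": time; "joint_positions": joint angles; "dq": joint speeds; "effort": joint torques, N m; "position": TCP position; "ee_rot": TCP orientation; "wrist_force": force on the tool from outside, world axes, zero at the start; "wrist_torque": the same for the moment, N m; "grip_width": finger opening in m.
Only numpy, scipy, OpenCV 4.12 (cv2) and the standard library are available. Lean on these libraries where they do the work, as an engineer would, in place of code of your own. Each camera call takes 0.05 s, during which the arm holds its last target. There are 200 camera calls.

## Working session

There is one attempt and no reset: what is moved stays moved. The work goes in short steps, Python scripts to look and compute and a tool call to move; the robot and the scene stay as the last step left them, time stands still between calls to the robot, and variables do not carry over. Pictures are saved under pics/ and viewed, about 8 in all and at most 12, crops included, and the job is handed in when it is done.

Besides the shell and the picture viewer there is one more tool, called after ">>>" by a JSON object that holds its "method" and its "body", one argument or row to a line. drive_tool: Moves the arm, as the interface text tells. Its arguments: {"type":"object","properties":{"commands":{"type":"array"},"squeeze":{"type":"number"}},"required":["commands"]}

```bash
mkdir -p pics; cat > h.py <<'E'
import numpy as np, cv2
from station import r, grab_frame, sign_off
def snap(n,tag):
    f=grab_frame(n); np.savez(f'pics/{tag}.npz',**f); return f
def ray(f,uv):
    R=cv2.Rodrigues(np.array(f['rvec'],float))[0]; t=np.array(f['tvec'],float).ravel()
    d=R.T@np.linalg.inv(f['mtx'])@np.array([uv[0],uv[1],1.]); return -R.T@t,d
def onz(f,uv,z):
    c,d=ray(f,uv); return c+d*(z-c[2])/d[2]
def proj(f,P):
    return cv2.projectPoints(np.array(P,float).reshape(-1,1,3),np.array(f['rvec'],float),np.array(f['tvec'],float),np.array(f['mtx'],float),None)[0].reshape(-1,2)
def tri(pairs):
    A=0;b=0
    for f,uv in pairs:
        c,d=ray(f,uv); d=d/np.linalg.norm(d); M=np.eye(3)-np.outer(d,d); A=A+M;b=b+M@c
    return np.linalg.solve(A,b)
def ld(tag): return dict(np.load(f'pics/{tag}.npz'))
E
python3 - <<'E'
from h import *
for n in ['scene','side']:
    f=snap(n,n+'0'); cv2.imwrite(f'pics/{n}0.png',cv2.resize(f['frame'][:,:,::-1],(800,600),interpolation=cv2.INTER_CUBIC))
    print(n,ray(f,(256,192)))
print(r.sense())
E
```

```text
scene (array([0.8201402 , 0.36995037, 0.69285043]), array([-0.45792916, -0.46730698, -0.75641342]))
side (array([0.32916997, 0.62055541, 0.51416457]), array([ 0.16012254, -0.79419015, -0.58620453]))
{'time': 0.1, 'joint_positions': array([ 1.01379409,  0.33386431,  0.03987669,  1.46616367, -0.01341433,
        1.34330738, -0.05854042]), 'dq': array([ 1.17733078e-03, -1.32282356e-03, -1.42596757e-03, -2.05143849e-03,
        1.23145632e-03, -5.82900658e-05,  2.19040945e-03]), 'effort': array([ 4.91963976e-03, -6.57811618e+01,  1.34027425e+00, -4.04708076e+01,
       -5.97892259e-02,  4.09438368e-02,  1.24905719e-04]), 'position': array([ 0.28707967, -0.58269995,  0.22174208]), 'ee_rot': array([ 8.49093969e-01, -5.28241315e-01, -6.48690462e-04, -3.52610138e-04]), 'wrist_force': array([ 0.13227216,  0.43581308, -1.03392505]), 'wrist_torque': array([0.01531883, 0.00876846, 0.03314374]), 'grip_width': 0.08711613959567713}
```

View pics/scene0.png

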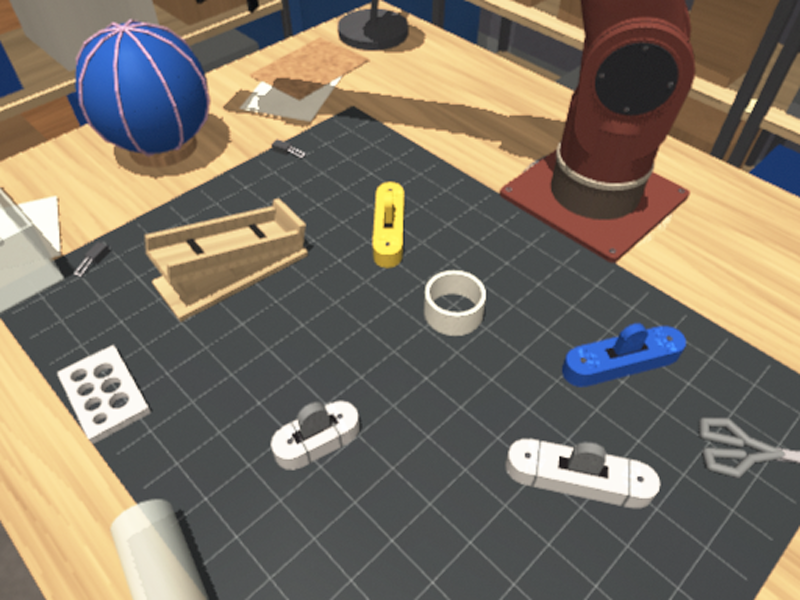

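View pics/side0.png

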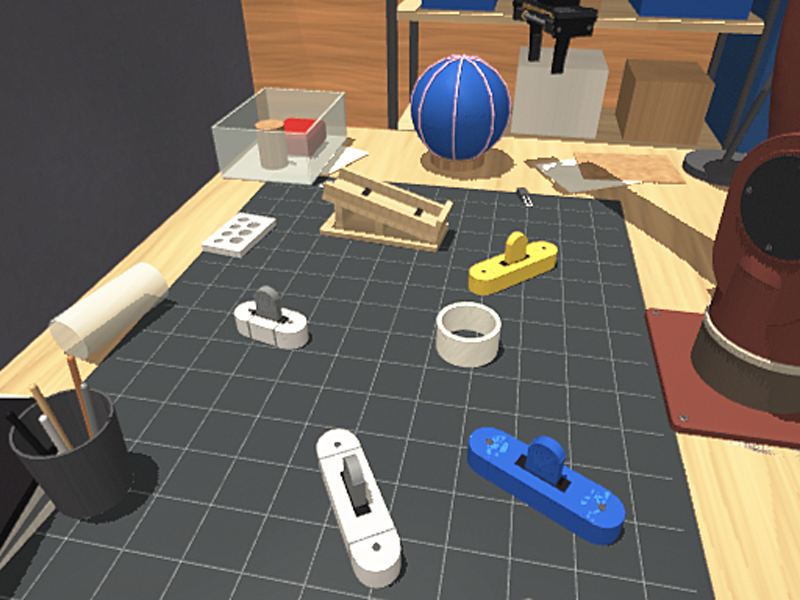

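The scene view shows the long white weight at about (585,472), the short one at (315,433) and the trough at (230,250). The trough's low, stopped end is towards the robot. Next I'll enlarge the weight and the trough in both views.

```bash
python3 - <<'E'
from h import *
def crop(t,x,y,w,h,s): 
    im=ld(t)['frame'][:,:,::-1][y:y+h,x:x+w]; return cv2.resize(im,None,fx=s,fy=s,interpolation=cv2.INTER_CUBIC)
a=crop('scene0',85,120,130,90,6)  # trough
b=crop('side0',195,100,130,70,6)
cv2.imwrite('pics/t1.png',a)
cv2.imwrite('pics/t2.png',b)
c=crop('scene0',315,270,115,60,3.4);d=crop('side0',195,270,70,110,5)
H=max(c.shape[0],d.shape[0]);P=lambda m:cv2.copyMakeBorder(m,0,H-m.shape[0],0,0,0)
cv2.imwrite('pics/w.png',np.hstack([P(c),P(d)]));print(c.shape,d.shape)
E
```

```text
(204, 391, 3) (550, 350, 3)
```

View pics/t1.png

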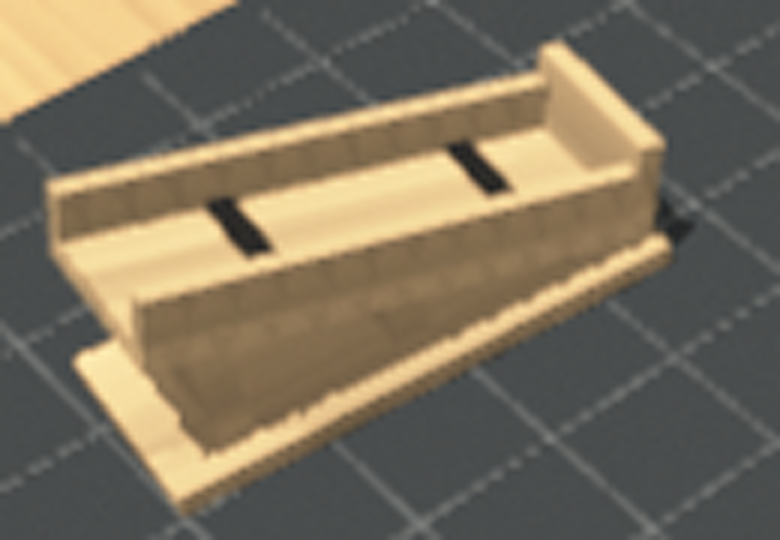

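View pics/t2.png

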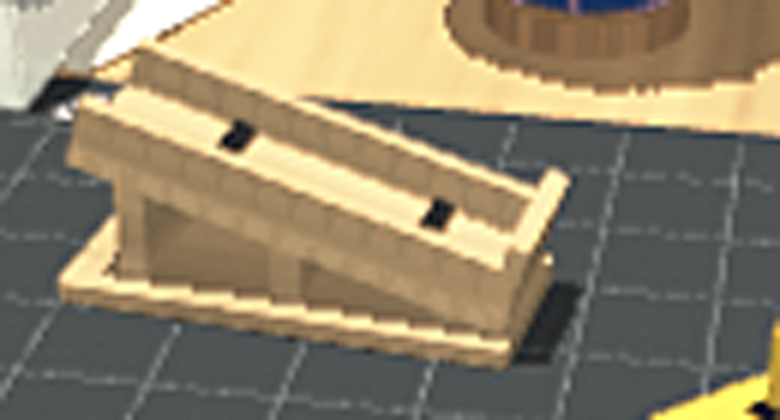

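View pics/w.png

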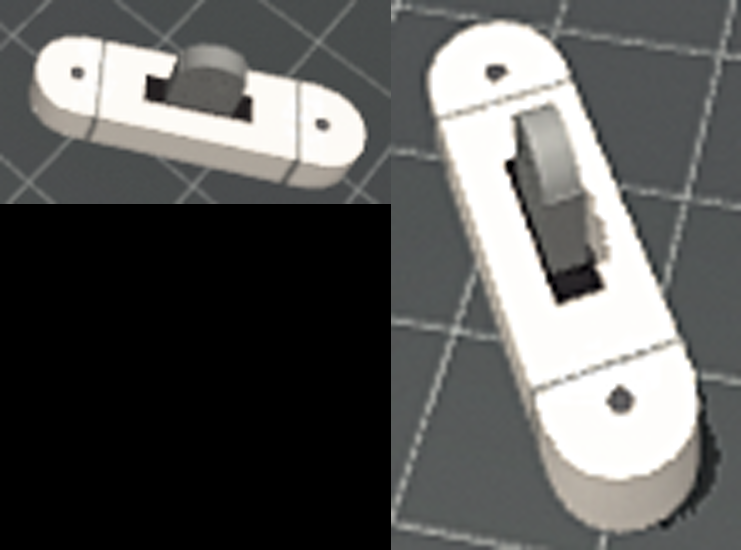

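```bash
cat >> h.py <<'E'
from scipy.optimize import least_squares
from scipy.spatial.transform import Rotation as Ro
def up(p,s,o): return (np.array(p,float)+.5)/s-.5+np.array(o)
def T(p,q): # trough pose x,y,yaw ; q trough pts
    return (Ro.from_euler('z',p[2])*Ro.from_euler('y',-15,degrees=True)).apply(q)+[p[0],p[1],0.056]
E
python3 - <<'E'
from h import *
s,d=ld('scene0'),ld('side0')
hs=[up((77,72),3.4,(315,270)),up((322,124),3.4,(315,270))]
hd=[up((105,72),5,(195,270)),up((229,400),5,(195,270))]
for i in range(2): print(onz(s,hs[i],.03),onz(d,hd[i],.03),tri([(s,hs[i]),(d,hd[i])]))
h=[(onz(s,hs[i],.03)+onz(d,hd[i],.03))/2 for i in range(2)]
v=h[1]-h[0];print('W mid',(h[0]+h[1])/2,'yaw',np.degrees(np.arctan2(v[1],v[0])),np.linalg.norm(v))
q=np.array([[.04,-.03,0],[-.06,-.03,0],[.1,-.03,-.002]])
os=[up(p,6,(85,120)) for p in[(222,200),(459,144),(56,245)]]
od=[up(p,6,(195,100)) for p in[(241,121),(441,198),(120,88)]]
f=lambda p:np.r_[(proj(s,T(p,q))-os).ravel(),(proj(d,T(p,q))-od).ravel()]
print([onz(s,o,.05) for o in os],[tri([(s,a),(d,b)]) for a,b in zip(os,od)])
l=least_squares(f,[.55,-.3,-.5]);print(l.x,np.degrees(l.x[2]),f(l.x).round(1))
cs=np.array([[x,y,z] for x in(-.1,.1) for y in(-.03,.03) for z in(-.002,.018)]+[[-.1,-.03,.03],[-.1,.03,.03]])
for c,p in zip(cs,(proj(s,T(l.x,cs))-(85,120))*6): print(c,p.round())
st=r.sense();R=Ro.from_quat(st['ee_rot']).as_matrix();print(R.round(3))
E
```

```text
[0.47800054 0.23058077 0.03      ] [0.47623152 0.23157977 0.03      ] [0.47688418 0.23007291 0.02798669]
[0.4106306  0.33692884 0.03      ] [0.40933674 0.33741005 0.03      ] [0.4096425  0.33673659 0.02858851]
W mid [0.44354985 0.28412486 0.03      ] yaw 122.32529376102978 0.12554547609457056
[array([ 0.5695088 , -0.32710222,  0.05      ]), array([ 0.48587313, -0.28985902,  0.05      ]), array([ 0.62755986, -0.34948598,  0.05      ])] [array([ 0.57622202, -0.30799379,  0.06816673]), array([ 0.48058867, -0.29976213,  0.04150907]), array([ 0.63616732, -0.31887869,  0.07607164])]
[ 0.54122114 -0.27621812 -0.09203515] -5.273225562669931 [-0.5  0.2 -0.2 -0.3  0.8 -0.1 -0.2  0.5 -0.2  0.5  0.1 -1. ]
[-0.1   -0.03  -0.002] [542. 123.]
[-0.1   -0.03   0.018] [546.  81.]
[-0.1    0.03  -0.002] [623. 202.]
[-0.1    0.03   0.018] [628. 160.]
[ 0.1   -0.03  -0.002] [ 58. 242.]
[ 0.1   -0.03   0.018] [ 55. 196.]
[ 0.1    0.03  -0.002] [133. 337.]
[0.1   0.03  0.018] [131. 291.]
[-0.1  -0.03  0.03] [548.  55.]
[-0.1   0.03  0.03] [631. 135.]
[[ 0.442 -0.897 -0.001]
 [-0.897 -0.442  0.001]
 [-0.001  0.    -1.   ]]
```

```bash
python3 - <<'E'
from h import *
s,d=ld('scene0'),ld('side0');k=.64
for n,a,b in[('ball',(143,87),(460,107)),('ballbase',(150,140),(460,160)),('bluetab',(632,330),(547,445)),('short',(315,405),(267,292)),('ring',(455,283),(468,315))]:
    print(n,tri([(s,np.array(a)*k),(d,np.array(b)*k)]).round(3))
E
```

```text
ball [ 0.45  -0.633  0.116]
ballbase [ 0.447 -0.697 -0.026]
bluetab [0.264 0.222 0.065]
short [0.626 0.034 0.072]
ring [0.36  0.008 0.054]
```

>>> {"method": "drive_tool", "body": {
  "commands": [
    [50,[3,2,0],[0,0,4]],
    [50,[3,2,0],[0,0,4]],
    [50,[3,2.5,0],[0,0,4]],
    [50,[3,2.5,0],[0,0,4]]
  ],
  "squeeze": 50
}}

```text
time: 0.43
position: [0.3984, -0.497, 0.2195]
ee_rot: [0.912, -0.41, -0.003, 0.002]
wrist_force: [1.0, 0.1, 0.2]
grip_width: 0.0681
```

>>> {"method": "drive_tool", "body": {
  "commands": [
    [50,[1.5,3.6,0.3],[0,0,4]],
    [50,[1.5,3.6,0],[0,0,4]],
    [50,[1.5,3.6,0],[0,0,4]],
    [50,[1.5,3.6,0],[0,0,4]],
    [50,[1.5,3.6,0],[0,0,4]],
    [50,[1.5,3.6,0],[0,0,4]],
    [50,[1.5,3.6,0],[0,0,4]],
    [50,[1.5,3.6,0],[0,0,4]]
  ]
}}

```text
time: 1.1
position: [0.5231, -0.1947, 0.2186]
ee_rot: [0.992, -0.128, -0.005, 0.003]
wrist_force: [0.7, -0.4, 0.5]
grip_width: 0.044
```

>>> {"method": "drive_tool", "body": {
  "commands": [
    [50,[0,3.8,0],[0,0,4]],
    [50,[0,3.8,0],[0,0,4]],
    [50,[0,3.8,0],[0,0,4]],
    [50,[0,3.8,0],[0,0,4]],
    [50,[0,3.8,0],[0,0,4]],
    [50,[0,3.8,0],[0,0,4]],
    [50,[-1,3.6,0],[0,0,4]],
    [50,[-1,3.6,0],[0,0,4]]
  ]
}}

```text
time: 1.77
position: [0.5019, 0.1212, 0.2163]
ee_rot: [0.986, 0.165, -0.005, 0.004]
wrist_force: [0.5, 0.7, 0.3]
grip_width: 0.0436
```

>>> {"method": "drive_tool", "body": {
  "commands": [
    [50,[-1.3,3.5,0],[0,0,3]],
    [50,[-1.3,3.5,0],[0,0,3]],
    [50,[-1.3,3.5,0],[0,0,3]],
    [50,[-1.0,3,0],[0,0,3]],
    [50,[-0.5,1.5,0],[0,0,1]],
    [50,[0,0,0],[0,0,0]],
    [50,[0,0,0],[0,0,0]]
  ]
}}

```text
time: 2.35
position: [0.4378, 0.2871, 0.2154]
ee_rot: [0.957, 0.29, -0.005, 0.003]
wrist_force: [0.3, -0.4, 0.5]
grip_width: 0.0433
```

```bash
cat > st.py <<'E'
from h import *
def st(tgt,yaw):
    s=r.sense();R=Ro.from_quat(s['ee_rot']).as_matrix();p=s['position']
    print('t',s['time'],'pos',p.round(4),'d cm',((np.array(tgt)-p)*100).round(2),'yaw',np.degrees(np.arctan2(R[1,0],R[0,0])).round(2),'z',R[:,2].round(4),'j',s['joint_positions'].round(2),'F',s['wrist_force'].round(1),'g',s['grip_width'])
    c,sn=np.cos(np.radians(yaw)),np.sin(np.radians(yaw))
    Rt=np.array([[c,sn,0],[sn,-c,0],[0,0,-1]])
    print('turn',np.degrees(Ro.from_matrix(Rt@R.T).as_rotvec()).round(2))
E
python3 -c "
from st import *
st([.4435,.284,.037],32.3)"
```

```text
t 2.35 pos [0.4378 0.2871 0.2154] d cm [  0.57  -0.31 -17.84] yaw 33.75 z [-0.008  -0.009  -0.9999] j [ 0.04  0.16 -0.78  1.74  0.12  1.3  -0.17] F [ 0.3 -0.4  0.5] g 0.04325310861574919
turn [ 0.51 -0.46 -1.45]
```

>>> {"method": "drive_tool", "body": {
  "commands": [
    [50,[0.6,-0.3,-3],[0.5,-0.5,-1.5]],
    [50,[0,0,-3],[0,0,0]],
    [50,[0,0,-3],[0,0,0]],
    [50,[0,0,0],[0,0,0]]
  ]
}}

```text
time: 2.68
position: [0.447, 0.2799, 0.1237]
ee_rot: [0.962, 0.274, 0.002, 0.001]
wrist_force: [-0.7, -1.1, -0.6]
grip_width: 0.0434
```

```bash
python3 -c "
from st import *
st([.4435,.284,.037],32.3)
s,d=ld('scene0'),ld('side0')
P=[[.4435,.284,.072]]
print((proj(s,P)-(315,270))*3.4,(proj(d,P)-(195,270))*5+(391,0))
f=snap('wrist','w1');cv2.imwrite('pics/w1.png',cv2.resize(f['frame'][:,:,::-1],(640,480)))
print(proj(f,[[.4435,.284,.072]])*1.25)"
```

```text
t 2.6833 pos [0.447  0.2799 0.1237] d cm [-0.35  0.41 -8.67] yaw 31.79 z [ 5.2e-03 -3.0e-04 -1.0e+00] j [ 0.03  0.24 -0.76  1.86  0.19  1.11 -0.24] F [-0.7 -1.1 -0.6] g 0.04337703962958249
turn [0.02 0.3  0.51]
[[216.93816232  57.66266828]] [[541.91189496 129.64814807]]
[[311.70087736 253.21117792]]
```

View pics/w1.png

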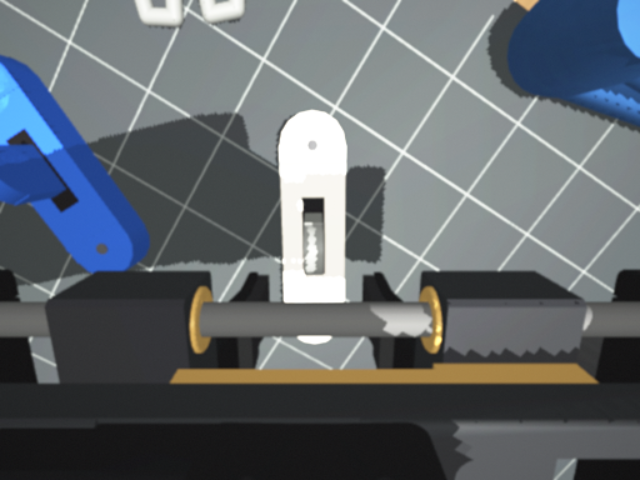

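In the wrist view the tab is at about (313,243), centred between the fingers and in line with the casing. Nothing is in the way, so I'll go down.

>>> {"method": "drive_tool", "body": {
  "commands": [
    [50,[-0.3,0.4,-3],[0,0.3,0.5]],
    [50,[0,0,-3],[0,0,0]],
    [50,[0,0,-2],[0,0,0]],
    [50,[0,0,0],[0,0,0]]
  ]
}}

```text
time: 3.07
position: [0.4514, 0.2833, 0.0517]
ee_rot: [0.962, 0.274, 0.005, -0.0]
wrist_force: [-0.9, -0.7, 0.5]
grip_width: 0.0434
```

```bash
python3 -c "
from st import *
st([.4435,.284,.037],32.3)"
```

```text
t 3.0667 pos [0.4514 0.2833 0.0517] d cm [-0.79  0.07 -1.47] yaw 31.85 z [ 0.0104  0.0032 -0.9999] j [-0.01  0.34 -0.73  1.92  0.27  0.98 -0.31] F [-0.9 -0.7  0.5] g 0.04342419173916824
turn [-0.19  0.6   0.45]
```

>>> {"method": "drive_tool", "body": {
  "commands": [
    [50,[-0.8,0.1,-0.7],[-0.2,0.6,0.5]],
    [50,[0,0,-0.6],[0,0,0]],
    [50,[0,0,0],[0,0,0]]
  ]
}}

```text
time: 3.32
position: [0.4461, 0.2845, 0.0427]
ee_rot: [0.961, 0.277, 0.002, 0.0]
wrist_force: [-0.3, 0.0, -0.6]
grip_width: 0.0434
```

```bash
python3 -c "
from st import *
st([.4435,.284,.037],32.3)"
```

```text
t 3.3167 pos [0.4461 0.2845 0.0427] d cm [-0.26 -0.05 -0.57] yaw 32.21 z [ 3.2e-03  9.0e-04 -1.0e+00] j [-0.02  0.35 -0.73  1.93  0.28  0.97 -0.32] F [-0.3  0.  -0.6] g 0.043375021731289924
turn [-0.05  0.18  0.09]
```

>>> {"method": "drive_tool", "body": {
  "commands": [
    [50,[-0.4,0,-0.6],[0,0.3,0]],
    [50,[0,0,0],[0,0,0]],
    [0,[0,0,0],[0,0,0]],
    [0,[0,0,0],[0,0,0]],
    [0,[0,0,0],[0,0,0]],
    [0,[0,0,0],[0,0,0]],
    [0,[0,0,0],[0,0,0]],
    [0,[0,0,0],[0,0,0]]
  ],
  "squeeze": 50
}}

```text
time: 3.98
position: [0.444, 0.2857, 0.0406]
ee_rot: [0.961, 0.277, 0.002, -0.001]
wrist_force: [-1.3, -0.3, -0.5]
grip_width: 0.0118
```

```bash
python3 -c "
from st import *
st([.4435,.284,.037],32.3)"
```

```text
t 3.9833 pos [0.444  0.2857 0.0406] d cm [-0.05 -0.17 -0.36] yaw 32.19 z [ 0.003   0.0029 -1.    ] j [-0.02  0.35 -0.73  1.93  0.28  0.96 -0.32] F [-1.3 -0.3 -0.5] g 0.01184485000878529
turn [-0.16  0.17  0.11]
```

>>> {"method": "drive_tool", "body": {
  "commands": [
    [0,[0,0,0.8],[0,0,0]],
    [0,[0,0,1],[0,0,0]],
    [0,[0,0,1.5],[0,0,0]],
    [0,[0,0,2],[0,0,0]],
    [0,[0,0,2.5],[0,0,0]],
    [0,[0,0,2.5],[0,0,0]],
    [0,[0,0,2.5],[0,0,0]],
    [0,[0,0,2],[0,0,0]]
  ]
}}

```text
time: 4.65
position: [0.4379, 0.2829, 0.193]
ee_rot: [0.96, 0.278, -0.005, -0.001]
wrist_force: [-0.1, -0.3, -3.2]
grip_width: 0.0117
```

>>> {"method": "drive_tool", "body": {
  "commands": [
    [0,[0,0,2],[0,0,0]],
    [0,[0,0,1],[0,0,0]],
    [0,[0,0,0],[0,0,0]],
    [0,[0,0,0],[0,0,0]],
    [0,[0,0,0],[0,0,0]],
    [0,[0,0,0],[0,0,0]]
  ]
}}

```text
time: 5.15
position: [0.4373, 0.2839, 0.2289]
ee_rot: [0.96, 0.279, -0.002, -0.001]
wrist_force: [-0.5, -0.3, -4.8]
grip_width: 0.0116
```

```bash
python3 -c "
from st import *
st([.4435,.284,.2],32.3)
f=snap('scene','s2');g=snap('side','d2')
c=lambda f:cv2.resize(f['frame'][:,:,::-1][130:384,130:460] if f is f0 else f['frame'][:,:,::-1][100:354,100:430],None,fx=1.2,fy=1.2,interpolation=cv2.INTER_CUBIC)
f0=f
cv2.imwrite('pics/s2.png',np.hstack([c(f),c(g)]))"
```

```text
t 5.15 pos [0.4373 0.2839 0.2289] d cm [ 0.62  0.01 -2.89] yaw 32.4 z [-4.8e-03  5.0e-04 -1.0e+00] j [ 0.06  0.14 -0.78  1.73  0.09  1.32 -0.17] F [-0.5 -0.3 -4.8] g 0.01161527425265446
turn [-0.03 -0.27 -0.1 ]
```

View pics/s2.png

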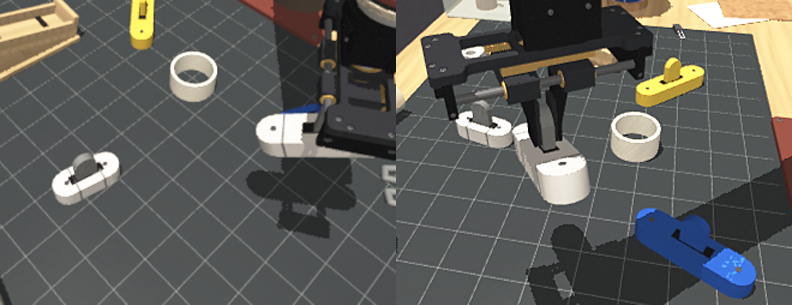

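```bash
python3 -c "
from st import *
f,g=ld('s2'),ld('d2')
p=r.sense()['position'];pin=p+[0,0,.019-.0376]
ax=np.array([np.cos(np.radians(122.3)),np.sin(np.radians(122.3)),0])
print('obs A',up((272,128),1.2,(130,130)),'obs B',up((165,164),1.2,(100,100)))
for a in(20,-20):
    c,s=np.cos(np.radians(a)),np.sin(np.radians(a)); X=c*ax+[0,0,s];Z=-s*ax+[0,0,c]
    for n,q in(('A',-.0625),('B',.0625)):
        P=pin+q*X+.008*Z; print('B end up' if a>0 else 'B end down',n,P[2],proj(f,[P]),proj(g,[P]))
"
```

```text
obs A [356.58333333 236.58333333] obs B [237.41666667 236.58333333]
B end up A 0.19634205655204892 [[358.76822515 235.89184004]] [[211.85861107 204.98195133]]
B end up B 0.23909457446775753 [[451.91324083 234.64750098]] [[238.24963049 235.94170286]]
B end down A 0.23909457446775753 [[368.70071414 219.29487454]] [[210.61925179 181.57398206]]
B end down B 0.19634205655204892 [[444.79179517 252.3448059 ]] [[240.96340423 266.83633772]]
```

End A, the one nearer the short weight, sinks: the hole pixels match that hypothesis within 2 px, while the other hypothesis is 15–30 px off. It must go downhill, so the tool yaw has to be -95.3°.

>>> {"method": "drive_tool", "body": {
  "commands": [
    [0,[0.8,-2,0],[0,0,-3]],
    [0,[1.2,-3,0],[0,0,-5]],
    [0,[1.2,-3,0],[0,0,-6]],
    [0,[1.2,-3,0],[0,0,-6]],
    [0,[1.2,-3,0],[0,0,-6]],
    [0,[1.2,-3,0],[0,0,-6]],
    [0,[1,-3,0],[0,0,-6]],
    [0,[1,-3,0],[0,0,-6]]
  ]
}}

```text
time: 5.92
position: [0.5208, 0.0525, 0.2228]
ee_rot: [0.994, -0.108, -0.006, -0.005]
wrist_force: [0.5, 0.0, -3.2]
grip_width: 0.0111
```

>>> {"method": "drive_tool", "body": {
  "commands": [
    [0,[0.5,-3,0],[0,0,-6]],
    [0,[0.5,-3,0],[0,0,-6]],
    [0,[0,-3,0],[0,0,-6]],
    [0,[0,-3,0],[0,0,-6]],
    [0,[0,-3,0],[0,0,-6]],
    [0,[0,-3,0],[0,0,-6]],
    [0,[0,-3,0],[0,0,-6]],
    [0,[0,-2,0],[0,0,-5]]
  ]
}}

```text
time: 6.58
position: [0.5283, -0.1921, 0.2147]
ee_rot: [0.857, -0.515, -0.009, -0.006]
wrist_force: [-0.2, -0.6, -3.5]
grip_width: 0.0118
```

```bash
python3 -c "
from st import *
st([.538,-.2757,.16],-95.3)"
```

```text
t 6.5833 pos [ 0.5283 -0.1921  0.2147] d cm [ 0.97 -8.36 -5.47] yaw -62.02 z [-0.0081  0.0197 -0.9998] j [ 0.53  0.19 -0.28  1.67  0.04  1.31 -0.84] F [-0.2 -0.6 -3.5] g 0.011831011183314723
turn [ -1.23  -0.12 -33.28]
```

>>> {"method": "drive_tool", "body": {
  "commands": [
    [0,[0.2,-2,0],[0,0,-6]],
    [0,[0.2,-2,0],[0,0,-6]],
    [0,[0.2,-2,0],[0,0,-6]],
    [0,[0.2,-1.5,0],[0,0,-6]],
    [0,[0.2,-0.8,0],[0,0,-5]],
    [0,[0,0,0],[0,0,0]],
    [0,[0,0,0],[0,0,0]]
  ]
}}

```text
time: 7.17
position: [0.5337, -0.2862, 0.2059]
ee_rot: [-0.687, 0.726, 0.012, 0.005]
wrist_force: [0.0, 0.6, -3.5]
grip_width: 0.0119
```

```bash
python3 -c "
from st import *
st([.538,-.2757,.16],-95.3)"
```

```text
t 7.1667 pos [ 0.5337 -0.2862  0.2059] d cm [ 0.43  1.05 -4.59] yaw -93.19 z [-0.0085  0.0247 -0.9997] j [ 0.57  0.28 -0.17  1.58  0.03  1.31 -1.23] F [ 0.   0.6 -3.5] g 0.011909404733936946
turn [-1.42 -0.46 -2.12]
```

>>> {"method": "drive_tool", "body": {
  "commands": [
    [0,[0.4,1.0,-1],[-1.4,3.5,-2.1]],
    [0,[0,0,-1.5],[0,0,0]],
    [0,[0,0,-1.5],[0,0,0]],
    [0,[0,0,0],[0,0,0]],
    [0,[0,0,0],[0,0,0]]
  ]
}}

```text
time: 7.58
position: [0.5379, -0.2714, 0.1634]
ee_rot: [-0.679, 0.733, 0.026, -0.026]
wrist_force: [0.0, -1.0, -3.6]
grip_width: 0.0116
```

```bash
python3 -c "
from st import *
st([.538,-.2757,.0958],-95.3)
f=snap('scene','s3');g=snap('side','d3')
c=lambda f,x,y:cv2.resize(f['frame'][:,:,::-1][y:y+140,x:x+160],None,fx=2.5,fy=2.5,interpolation=cv2.INTER_CUBIC)
cv2.imwrite('pics/s3.png',np.hstack([c(f,75,70),c(g,180,50)]))"
```

```text
t 7.5833 pos [ 0.5379 -0.2714  0.1634] d cm [ 0.01 -0.43 -6.76] yaw -94.34 z [-0.0733  0.0024 -0.9973] j [ 0.51  0.33 -0.17  1.59  0.08  1.29 -1.32] F [ 0.  -1.  -3.6] g 0.011609761759372396
turn [-0.17 -4.2  -0.95]
```

View pics/s3.png

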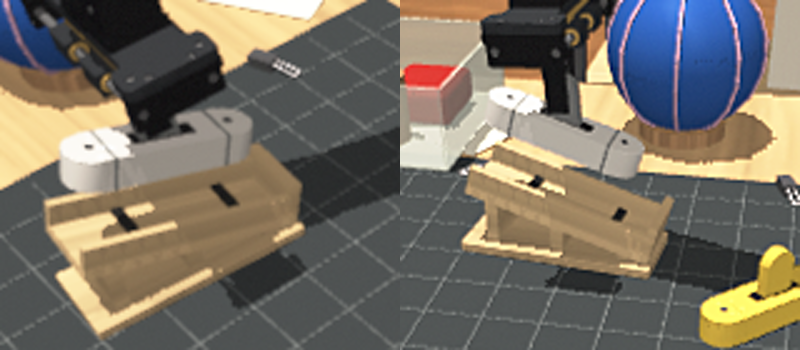

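The weight hangs over the trough with its heavy end on the low side and its casing nearly parallel to the floor. I'll lower it in small steps.

>>> {"method": "drive_tool", "body": {
  "commands": [
    [0,[0,-0.4,-1.5],[0,0,-1]],
    [0,[0,0,-1.5],[0,0,0]],
    [0,[0,0,-1.2],[0,0,0]],
    [0,[0,0,-0.5],[0,0,0]],
    [0,[0,0,0],[0,0,0]]
  ]
}}

```text
time: 8.1
position: [0.5401, -0.2769, 0.1207]
ee_rot: [-0.673, 0.739, 0.022, -0.024]
wrist_force: [0.3, 0.4, -2.6]
grip_width: 0.0115
```

```bash
python3 -c "
from st import *
st([.538,-.2757,.0958],-95.3)"
```

```text
t 8.1 pos [ 0.5401 -0.2769  0.1207] d cm [-0.21  0.12 -2.49] yaw -95.3 z [-6.490e-02  2.000e-04 -9.979e-01] j [ 0.52  0.37 -0.17  1.64  0.09  1.2  -1.34] F [ 0.3  0.4 -2.6] g 0.011545028918587066
turn [-0.01 -3.72  0.01]
```

>>> {"method": "drive_tool", "body": {
  "commands": [
    [0,[-0.2,0.1,-0.8],[0,0,0]],
    [0,[-0.1,0,-0.7],[0,0,0]],
    [0,[0,0,-0.3],[0,0,0]],
    [0,[0,0,0],[0,0,0]]
  ]
}}

```text
time: 8.43
position: [0.5375, -0.2762, 0.103]
ee_rot: [-0.673, 0.739, 0.021, -0.023]
wrist_force: [0.1, 0.1, -2.5]
grip_width: 0.0118
```

```bash
python3 -c "
from st import *
st([.538,-.2757,.0958],-95.3)"
```

```text
t 8.4333 pos [ 0.5375 -0.2762  0.103 ] d cm [ 0.05  0.05 -0.72] yaw -95.28 z [-6.27e-02 -8.00e-04 -9.98e-01] j [ 0.52  0.38 -0.17  1.66  0.09  1.17 -1.34] F [ 0.1  0.1 -2.5] g 0.011751949720247222
turn [ 0.05 -3.59 -0.01]
```

>>> {"method": "drive_tool", "body": {
  "commands": [
    [0,[0,0,-0.3],[0,0,0]],
    [0,[0,0,-0.2],[0,0,0]],
    [0,[0,0,0],[0,0,0]]
  ]
}}

```text
time: 8.68
position: [0.5379, -0.2763, 0.0981]
ee_rot: [-0.673, 0.739, 0.02, -0.023]
wrist_force: [-0.6, -0.1, -3.9]
grip_width: 0.0116
```

>>> {"method": "drive_tool", "body": {
  "commands": [
    [0,[0,0,-0.2],[0,0,0]],
    [0,[0,0,0],[0,0,0]],
    [0,[0,0,0],[0,0,0]]
  ]
}}

```text
time: 8.93
position: [0.5383, -0.2764, 0.0967]
ee_rot: [-0.673, 0.739, 0.02, -0.023]
wrist_force: [0.3, -0.2, -2.2]
grip_width: 0.0118
```

>>> {"method": "drive_tool", "body": {
  "commands": [
    [0,[0,0,-0.2],[0,0,0]],
    [0,[0,0,0],[0,0,0]],
    [0,[0,0,0],[0,0,0]]
  ]
}}

```text
time: 9.18
position: [0.5388, -0.2766, 0.0967]
ee_rot: [-0.673, 0.739, 0.019, -0.023]
wrist_force: [-0.4, -0.3, -3.2]
grip_width: 0.0115
```

```bash
python3 -c "
from st import *
st([.538,-.2757,.0958],-95.3)
f=snap('scene','s4');g=snap('side','d4')
c=lambda f,x,y:cv2.resize(f['frame'][:,:,::-1][y:y+110,x:x+130],None,fx=3,fy=3,interpolation=cv2.INTER_CUBIC)
cv2.imwrite('pics/s4.png',np.hstack([c(f,85,90),c(g,195,60)]))"
```

```text
t 9.1833 pos [ 0.5388 -0.2766  0.0967] d cm [-0.08  0.09 -0.09] yaw -95.28 z [-0.0598 -0.0024 -0.9982] j [ 0.52  0.38 -0.16  1.67  0.09  1.15 -1.34] F [-0.4 -0.3 -3.2] g 0.011454346301234408
turn [ 0.14 -3.43 -0.01]
```

View pics/s4.png

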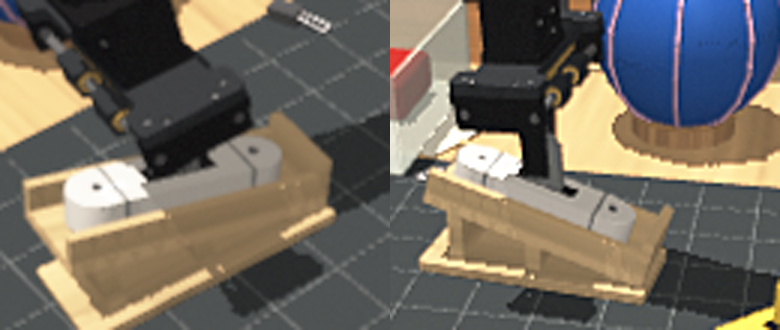

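The weight is in the trough between the walls and almost seated. The force still shows its weight on the gripper, so I'll go a few mm lower until it unloads.

>>> {"method": "drive_tool", "body": {
  "commands": [
    [0,[0,0,-0.4],[0,0,0]],
    [0,[0,0,-0.1],[0,0,0]],
    [0,[0,0,0],[0,0,0]]
  ]
}}

```text
time: 9.53
position: [0.5402, -0.277, 0.0962]
ee_rot: [-0.673, 0.739, 0.018, -0.022]
wrist_force: [-2.2, 0.7, -2.5]
grip_width: 0.0116
```

```bash
python3 -c "
from st import *
st([.538,-.2757,.0958],-95.3)"
```

```text
t 9.5333 pos [ 0.5402 -0.277   0.0962] d cm [-0.22  0.13 -0.04] yaw -95.29 z [-0.0565 -0.0039 -0.9984] j [ 0.52  0.38 -0.16  1.67  0.09  1.15 -1.34] F [-2.2  0.7 -2.5] g 0.011591466215986262
turn [ 0.23 -3.24  0.  ]
```

```bash
python3 -c "
from st import *
f,g=ld('s4'),ld('d4');p=[.5412,-.2762,-.092]
q=np.array([[.0625,0,.03],[-.0625,0,.03]])
a=[up(x,3,(85,90)) for x in[(97,187),(265,150)]];b=[up(x,3,(195,60)) for x in[(90,157),(223,210)]]
print(proj(f,T(p,q)),a);print(proj(g,T(p,q)),b)
R=(Ro.from_euler('z',p[2])*Ro.from_euler('y',-15,degrees=True))
for i in 0,1: print(R.inv().apply(tri([(f,a[i]),(g,b[i])])-[p[0],p[1],.056]))
"
```

```text
[[117.48076379 151.65071764]
 [169.2015403  139.13062236]] [array([117., 152.]), array([173.        , 139.66666667])]
[[225.48411069 112.23465202]
 [268.80963398 128.88167337]] [array([224.66666667, 112.        ]), array([269.        , 129.66666667])]
[0.06437833 0.00171281 0.03074371]
[-0.06505703  0.01169401  0.03486857]
```

>>> {"method": "drive_tool", "body": {
  "commands": [
    [0,[-0.2,0,-0.5],[0,0,0]],
    [0,[-0.1,0,-0.4],[0,0,0]]
  ]
}}

```text
time: 9.7
position: [0.5411, -0.2774, 0.0951]
ee_rot: [-0.674, 0.739, 0.014, -0.02]
wrist_force: [-10.7, 6.3, 30.9]
grip_width: 0.0115
```

```bash
python3 -c "
from st import *
st([.538,-.2757,.0958],-95.3)"
```

```text
t 9.7 pos [ 0.5411 -0.2774  0.0951] d cm [-0.31  0.17  0.07] yaw -95.27 z [-0.048  -0.0069 -0.9988] j [ 0.52  0.38 -0.17  1.67  0.09  1.14 -1.34] F [-10.7   6.3  30.9] g 0.011452700682962239
turn [ 0.39 -2.75 -0.01]
```

It is now pressing firmly on the strips. I'll ease off by a millimetre and open.

>>> {"method": "drive_tool", "body": {
  "commands": [
    [0,[0,0,0.1],[0,0,0]],
    [0,[0,0,0],[0,0,0]]
  ]
}}

```text
time: 9.87
position: [0.542, -0.2774, 0.0978]
ee_rot: [-0.674, 0.739, 0.012, -0.019]
wrist_force: [0.1, 0.6, -3.7]
grip_width: 0.012
```

>>> {"method": "drive_tool", "body": {
  "commands": [
    [0,[-0.1,0,-0.3],[0,0,0]],
    [0,[0,0,-0.1],[0,0,0]],
    [0,[0,0,0],[0,0,0]]
  ]
}}

```text
time: 10.12
position: [0.5418, -0.2777, 0.0957]
ee_rot: [-0.674, 0.739, 0.011, -0.019]
wrist_force: [-1.9, 1.8, -0.4]
grip_width: 0.012
```

The load is off, but the tool has drifted about 4 mm uphill. I'll lift slightly, correct that and set it down again.

>>> {"method": "drive_tool", "body": {
  "commands": [
    [0,[0,0,0.6],[0,0,0]],
    [0,[-0.4,0.15,0.4],[-0.5,1.5,0]],
    [0,[0,0,0],[0,0,0]],
    [0,[0,0,0],[0,0,0]]
  ]
}}

```text
time: 10.45
position: [0.5365, -0.2762, 0.1031]
ee_rot: [-0.673, 0.739, 0.018, -0.032]
wrist_force: [-0.4, -0.9, -3.3]
grip_width: 0.0115
```

```bash
python3 -c "
from st import *
st([.538,-.2757,.0958],-95.3)"
```

```text
t 10.45 pos [ 0.5365 -0.2762  0.1031] d cm [ 0.15  0.05 -0.73] yaw -95.26 z [-0.0721 -0.0164 -0.9973] j [ 0.51  0.38 -0.16  1.66  0.11  1.17 -1.36] F [-0.4 -0.9 -3.3] g 0.011459687398610785
turn [ 0.94 -4.14  0.01]
```

>>> {"method": "drive_tool", "body": {
  "commands": [
    [0,[0,0,-0.35],[0.9,0,0]],
    [0,[0,0,-0.25],[0,0,0]],
    [0,[0,0,-0.2],[0,0,0]],
    [0,[0,0,-0.2],[0,0,0]]
  ]
}}

```text
time: 10.78
position: [0.5368, -0.2761, 0.0938]
ee_rot: [-0.673, 0.739, 0.025, -0.025]
wrist_force: [-12.8, 7.0, 35.5]
grip_width: 0.0114
```

>>> {"method": "drive_tool", "body": {
  "commands": [
    [0,[0,0,-0.3],[0,0,0]],
    [0,[0,0,-0.1],[0,0,0]]
  ]
}}

```text
time: 10.95
position: [0.5367, -0.276, 0.0944]
ee_rot: [-0.673, 0.739, 0.025, -0.025]
wrist_force: [-1.8, 1.8, -0.6]
grip_width: 0.0116
```

It is seated and unloaded, with the tool within about 1.5 mm of plan. Releasing.

>>> {"method": "drive_tool", "body": {
  "commands": [
    [40,[0,0,0],[0,0,0]],
    [40,[0,0,0],[0,0,0]],
    [40,[0,0,0],[0,0,0]],
    [40,[0,0,0],[0,0,0]],
    [40,[0,0,0],[0,0,0]]
  ]
}}

```text
time: 11.37
position: [0.5373, -0.2772, 0.0949]
ee_rot: [-0.673, 0.739, 0.023, -0.024]
wrist_force: [-0.9, 0.1, 1.0]
grip_width: 0.0326
```

>>> {"method": "drive_tool", "body": {
  "commands": [
    [40,[0.1,0,1.5],[0,0,0]],
    [40,[0.2,0,2.5],[0,0,0]],
    [40,[0.2,0,3.5],[0,0,0]],
    [40,[0,0,3.5],[0,0,0]],
    [40,[0,2,3],[0,0,0]],
    [40,[0,3.5,1],[0,0,0]],
    [40,[0,3.5,0],[0,0,0]],
    [40,[0,3.5,0],[0,0,0]]
  ]
}}

```text
time: 12.03
position: [0.5378, -0.1578, 0.2476]
ee_rot: [-0.667, 0.744, 0.025, -0.026]
wrist_force: [0.3, 0.6, 0.6]
grip_width: 0.0349
```

>>> {"method": "drive_tool", "body": {
  "commands": [
    [40,[-1,3.5,0],[0,0,0]],
    [40,[-1,3.5,0],[0,0,0]],
    [40,[0,3.5,0],[0,0,0]],
    [40,[0,3.5,0],[0,0,0]],
    [40,[0,2,0],[0,0,0]],
    [40,[0,0,0],[0,0,0]],
    [40,[0,0,0],[0,0,0]]
  ]
}}

```text
time: 12.62
position: [0.5158, 0.0187, 0.2488]
ee_rot: [-0.671, 0.741, 0.024, -0.024]
wrist_force: [0.9, -0.5, -0.5]
grip_width: 0.0347
```

```bash
python3 -c "
from st import *
st([.538,-.2757,.0958],-95.3)
f=snap('scene','s5');g=snap('side','d5')
c=lambda f,x,y:cv2.resize(f['frame'][:,:,::-1][y:y+110,x:x+130],None,fx=3,fy=3,interpolation=cv2.INTER_CUBIC)
o=lambda f:cv2.resize(f['frame'][:,:,::-1],(390,270))
cv2.imwrite('pics/s5.png',np.vstack([np.hstack([c(f,85,100),c(g,195,70)]),np.hstack([o(f),o(g)])]))
p=[.5412,-.2762,-.092];q=np.array([[.0625,0,.03],[-.0625,0,.03]])
print((proj(f,T(p,q))-(85,100))*3,(proj(g,T(p,q))-(195,70))*3+(390,0))"
```

```text
t 12.6167 pos [0.5158 0.0187 0.2488] d cm [  2.22 -29.44 -15.3 ] yaw -95.65 z [-0.0683  0.0028 -0.9977] j [ 0.22  0.12 -0.37  1.68  0.03  1.42 -1.82] F [ 0.9 -0.5 -0.5] g 0.034690223108818724
turn [-0.15 -3.91  0.36]
[[ 97.44229138 154.95215293]
 [252.60462091 117.39186707]] [[481.45233206 126.70395607]
 [611.42890195 176.6450201 ]]
```

View pics/s5.png

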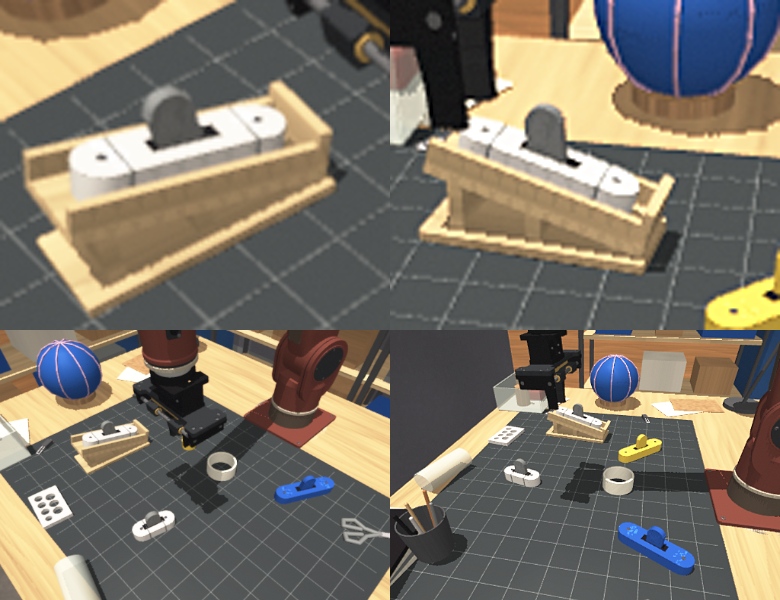

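The view shows the weight seated on both strips, between the walls and off the stop. The holes are at scene-crop (101,157) and (258,120), about 3 mm downhill of exact middle. The gripper is clear and the short weight hasn't moved.

```bash
python3 -c "
from h import *
a=ld('s5')['frame'].astype(int);b=grab_frame('scene')['frame'].astype(int)
print('max change at trough',abs(a-b)[110:210,85:200].max(),'short vs start',abs(ld('scene0')['frame'].astype(int)-b)[250:305,170:235].max())
print(sign_off())"
```

```text
max change at trough 23 short vs start 15
the job is handed in; nothing more can be done
None
```

I lifted the long weight by its tab, and the end nearer the short weight sank. I laid it in the trough with that heavy end low, released it and handed the job in after about 13 s of robot time.

**Which end:** the end holes seen in both camera views matched that tilt within about 2 px. The opposite tilt would have been 15–30 px off.

**Final position:** the last pictures show the weight resting along the slope, clear of the stop and about 3 mm downhill of exact middle. The pictures show it seated but do not show the contact on the strips directly. The short weight is where it started, and the gripper is well clear.

**Setting down:** this took two tries. The first landing drifted about 4 mm uphill, so I lifted it slightly and set it down again. The wrist force reached about 31 N on the first try and 36 N on the second, against the 120 N limit. The 40 N limit is for the arm or gripper body, and only the fingers on the tab were in contact. The load was back near zero before I let go.

**Check that was not exact:** two pictures taken moments apart after the release differed at the trough by at most 23 of 255 grey levels, which I took as noise. I didn't measure the weight's position again over a full second before handing in.

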